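# Slide the copper backing bar under the clamped weld joint

### The job

Slide the long flat copper backing bar under the two clamped weld coupons, lengthwise beneath their seam, until it sticks out equally at both ends. Push it gently, flat along the table, with the fingertips only, without gripping, lifting or tipping it. Do not knock the jig, and leave everything else where it lies.

Things in the scene. Friction and masses are not known exactly. Their poses are not given: they have to be found in the camera images.
- backing_bar: Copper backing bar lying flat on the table, loose, about 0.6 kg: 40 mm wide (its x), 180 mm long (its y), 10 mm thick, a shallow groove along the middle of its top. Origin: centre of its underside. Its two ends are alike.
- jig: Weld jig bolted to the table. Origin: on the table, right below the middle of the seam; y runs along the seam, z up. Two steel coupons (each 60 mm in x, 90 in y, 6 thick) meet at the seam x = 0, underside 12 mm above the table. They rest on two 12 mm base plates, from 27 to 120 mm either side of the seam, y -45 to +45: a straight channel 54 mm wide, 12 mm high, open at both ends.
- mouth_a (a point): Centre of the channel's mouth at the jig's y = +45 mm, on the table; its vertical corners are bevelled by 6 mm. Axes as the jig's.
- mouth_b (a point): The like mouth at the jig's y = -45 mm.
- clamp_a (a point): Top of the clamp spindle, 50 mm above the table, on the coupon at the jig's +x side (x = 44, y = 0). A closed toggle clamp runs out from it over the base plate within 18 mm of y = 0, red handle out to 180 mm from the seam. The other side is a mirror image.
- copper_block: Bystander: short solid copper block, 60 (x) x 40 (y) x 20 mm; origin under its centre.
- magnet_square: Bystander: grey arrow-shaped magnetic welding square lying flat, about 75 x 75 x 16 mm; origin under its centre.
- tee_coupon: Bystander: finished T-joint weld sample, base 100 (x) x 60 (y) mm, upright web 56 mm tall; origin under its centre.
- wire_brush: Bystander: wooden-handled brush, 240 mm, lying along its x.
- hammer: Bystander: hammer, 270 mm, lying along its x.
- spray_can: Bystander: upright spray can, 62 mm across, 170 mm tall; origin under its centre.
- g_clamp: Bystander: steel G-clamp lying on its side, about 210 (x) x 120 (y) mm, 24 mm tall; origin under its frame.
There are look-alikes about, which are no part of the job. What is meant by the backing_bar is not black, and is the smaller of those in its own colour.

How it is judged:
By the outcome, as a careful person would: the job done as asked, in the order asked, and still so for the second after the job is handed in, with the robot touching nothing.
It also fails if it takes over 58 s, if anything falls off the work surface, if the arm or the gripper's body presses on something with over 40 N, if the wrist force passes 120 N, or if a joint passes its speed limit or range.

### The arm

A 6-joint arm with a two-finger parallel gripper is mounted at the origin on the work surface. World frame = base frame: x ahead of the robot, y to its left, z up, the work surface at z = 0. Lengths are in mm, angles in degrees, forces in N, time in s.
With the tool pointing down it reaches from about 300 to 850 mm from the base axis. Payload 4.2 kg.
Tool frame: the origin (TCP) lies midway between the tips of the shut fingers; the grasp point (between the pads) lies 19 mm behind it (env.grip_point_offset is the distance from the TCP to the grasp point, in mm); z points along the fingers, x is the direction in which the jaws open and shut, and the axes are right-handed (so a half turn about z gives the same grasp; the last joint's range is limited). The gripper opens to 91 mm and grips with 3 to 60 N. Pads are 32 mm wide; open, the fingers measure 118 mm over their backs; the gripper's body (76 mm by 178 mm) begins 60 mm behind the grasp point.
Start: joints at [69.442, 18.312, 89.639, -0, 72.044, -1.146], TCP at [191.107, 542.329, 213.976] pointing down, gripper open.
Joint ranges: [-177.97, 177.97], [-48.28, 115.42], [12.27, 149.76], [-77.06, 257.06], [2.81, 150.46], [-146.56, 146.56]. Speed limits (degrees/s): [147.25, 147.25, 180, 180, 180, 180].

### API

Orientations are given as [roll, pitch, yaw] about the fixed x, y, z axes, in that order (R = Rz(yaw) Ry(pitch) Rx(roll)).
In Python, from workcell import env gives the robot as it stands.
- The arm moves only by the shell command python3 -m pendant 'ROWS' [FORCE]. ROWS is JSON, a list of rows, each an object with "xyz": the shift along the tool's x, y, z in m, a list of three; "roll": the turn about the tool's z in degrees; "jaw": the closure, from 0 (fully open) to 1 (shut). A call has exactly 8 rows; each row is the pose to reach, as a shift and turn from the pose commanded when the call began, along the tool's axes at that moment; what a row does not reach only later rows make up. A row lasts 1/8 s, in which the tool goes at most 62.5 mm and 10.7 degrees, less where a joint would pass 70% of its speed; a pose out of reach is approached as far as the arm can. A call with a gripper value outside its range is refused whole. The fingers move at their own pace and stop on an object; FORCE is the grip in N (left out, the last holds). Time passes only in rows, so rows that repeat a pose let the fingers close, or fill a call up. It gives the time, the measured TCP pose, the force and the opening at its end, in the units of the state.
- env.state(): the state, without advancing time (a new reading comes with each control period).
- env.grab_frame(name): name is "side" or "top"; returns (picture, depth): 480x640x3 uint8, blue, green, red; 480x640 float32, mm along the optical axis (not along the pixel's ray), 0 where there is no reading.
- env.camera_params(name): a dict with "camera_matrix" (3x3 intrinsics, pixels), "D" ([k1, k2, p1, p2, k3] as OpenCV has them; the pictures are not rectified), "cam_to_world" (4x4, takes a point from camera to world coordinates). Camera axes: x right, y up, looking along -z (the intrinsics and any distortion apply to the point x, -y, -z); pixel columns grow to the right and rows downward; lengths in mm; the calibration is good to about 2 mm. A picture is of the moment at which its call begins. camera_params takes no time and is no camera call.
- env.job_done(): hands the job in, once; it reports no verdict.
The state is a dict: "time_s": time; "qpos": joint angles; "qvel": joint speeds; "effort": joint torques, N m; "ee_pos": TCP position; "ee_rot": TCP orientation; "force": force on the tool from outside, world axes, zero at the start; "torque": the same for the moment, N m; "gripper_width": finger opening in mm.
Only numpy, scipy, OpenCV 4.12 (cv2) and the standard library are available. Lean on these libraries where they do the work, as an engineer would, in place of code of your own. Each camera call takes 0.05 s, during which the arm holds its last target. There are 200 camera calls.

## Working session

There is one attempt and no reset: what is moved stays moved. The work goes in short steps, Python scripts to look and compute and a shell command to move; the robot and the scene stay as the last step left them, time stands still between calls to the robot, and variables do not carry over. Pictures are saved under pics/ and viewed, about 8 in all and at most 12, crops included, and the job is handed in when it is done.

```bash
mkdir -p pics; ls; python3 - <<'E'
from workcell import env
import cv2, numpy as np
for n in("top","side"):
    p,d=env.grab_frame(n); cv2.imwrite(f"pics/{n}0.png",p); np.savez(f"{n}0.npz",p=p,d=d)
    c=env.camera_params(n); print(n,c)
print(env.state())
E
```

```text
pics
top {'camera_matrix': array([[511.69301209,   0.        , 317.52436504],
       [  0.        , 511.69301209, 239.77172518],
       [  0.        ,   0.        ,   1.        ]]), 'D': array([-0.13354047,  0.        ,  0.        ,  0.        ,  0.        ]), 'cam_to_world': array([[-7.61277705e-03,  9.90689355e-01, -1.35928832e-01,
         3.69178424e+02],
       [-9.99950499e-01, -8.41286216e-03, -5.31257987e-03,
         2.36555704e-01],
       [-6.40666685e-03,  1.35881660e-01,  9.90704360e-01,
         1.29834604e+03],
       [ 0.00000000e+00,  0.00000000e+00,  0.00000000e+00,
         1.00000000e+00]])}
side {'camera_matrix': array([[440.28769661,   0.        , 315.62977091],
       [  0.        , 440.28769661, 235.89910203],
       [  0.        ,   0.        ,   1.        ]]), 'D': array([-0.0390316,  0.       ,  0.       ,  0.       ,  0.       ]), 'cam_to_world': array([[ 9.61885943e-01,  1.54475685e-01, -2.25638418e-01,
         3.00118047e+02],
       [-2.72719196e-01,  6.02252878e-01, -7.50277090e-01,
        -8.42657321e+02],
       [ 1.99918191e-02,  7.83216914e-01,  6.21427062e-01,
         7.37450679e+02],
       [ 0.00000000e+00,  0.00000000e+00,  0.00000000e+00,
         1.00000000e+00]])}
{'time_s': 0.1, 'qpos': array([ 6.94437682e+01,  1.83452669e+01,  8.97012078e+01,  4.76528550e-04,
        7.20426095e+01, -1.14540555e+00]), 'qvel': array([ 0.05202693, -0.07514177, -0.20167516, -0.03130953, -0.11855665,
       -0.09369152]), 'effort': array([ 4.72710690e-05, -4.13325870e+01, -2.32507986e+01,  7.30614876e-02,
        4.22227965e-02, -3.33612604e-05]), 'ee_pos': array([190.92450195, 541.88625553, 213.21938649]), 'ee_rot': array([-1.79997766e+02,  8.90573260e-02,  7.05890282e+01]), 'force': array([-0.31167145,  0.13314092, -0.35974604]), 'torque': array([ 0.0401474 , -0.01514626,  0.05189387]), 'gripper_width': 91.53005184715285}
```

View pics/top0.png

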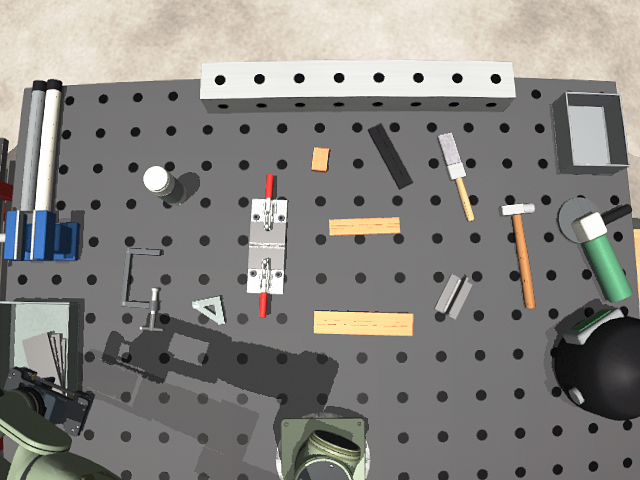

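View pics/side0.png

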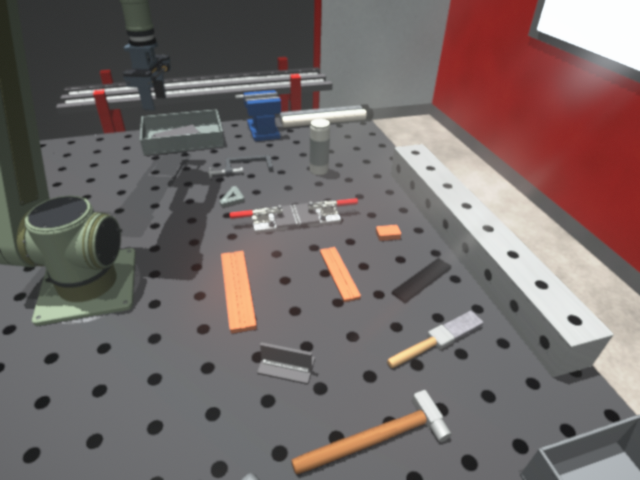

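The top view shows two copper-coloured bars. The smaller, at about (365,226) and 70 px long, is the backing bar. The one at (363,323) is the larger look-alike and the black one is at (390,156). The jig is at (267,246) with its seam running along the image columns. Next I'll measure both.

```bash
cat > h.py <<'E'
import cv2, numpy as np
from workcell import env
def cast(n,uv,z):
    c=env.camera_params(n); uv=np.asarray(uv,float).reshape(-1,1,2)
    q=cv2.undistortPoints(uv,c["camera_matrix"],c["D"]).reshape(-1,2)
    T=c["cam_to_world"]; r=np.c_[q[:,0],-q[:,1],-np.ones(len(q))]@T[:3,:3].T
    o=T[:3,3]; return o+r*((z-o[2])/r[:,2])[:,None]
def rect(pts):
    (c,s,a)=cv2.minAreaRect(np.float32(pts[:,:2])); 
    if s[0]<s[1]: s=s[::-1]; a+=90
    return np.round(c,1),np.round(s,1),round((a+90)%180-90,2)  # long axis angle about z
def blobs(n,p,mask,z,amin=150):
    for c in cv2.findContours(mask.astype(np.uint8),0,cv2.CHAIN_APPROX_NONE)[0]:
        if cv2.contourArea(c)>amin:
            print(n,cv2.boundingRect(c),*rect(cast(n,c,z)))
def copper(p):
    h=cv2.cvtColor(p,cv2.COLOR_BGR2HSV); return (h[...,0]>7)&(h[...,0]<22)&(h[...,1]>90)&(h[...,2]>150)
def red(p):
    h=cv2.cvtColor(p,cv2.COLOR_BGR2HSV); return ((h[...,0]<6)|(h[...,0]>174))&(h[...,1]>160)&(h[...,2]>90)
E
python3 - <<'E'
from h import *
for n in("top","side"):
    z=np.load(n+"0.npz"); p,d=z['p'],z['d']
    print("copper@10"); blobs(n,p,copper(p),10)
    print("red@40"); blobs(n,p,red(p),40,60)
p=np.load("top0.npz")['p']
g=p.max(2); m=(g>140)&(p.min(2)>120); m[:180]=0;m[310:]=0;m[:,:235]=0;m[:,300:]=0
blobs("top",p,m,15,100)
cv2.imwrite("pics/jig.png",np.hstack([cv2.resize(p[165:325,230:310],None,fx=3.5,fy=3.5,interpolation=2),cv2.resize(p[205:250,320:410],None,fx=5,fy=5,interpolation=2).repeat(1,0) if 0 else cv2.copyMakeBorder(cv2.resize(p[205:250,320:410],None,fx=5,fy=5,interpolation=2),0,560-225,0,0,0)]))
E
```

```text
copper@10
top (334, 313, 79, 23) [ 332.7 -130.1] [195.7  54.8] 89.11
top (633, 229, 7, 83) [ 459.  -842.4] [220.3  18.4] -4.83
top (329, 217, 71, 19) [ 580.7 -112.1] [181.   42.6] -88.45
top (513, 214, 22, 95) [ 487.1 -525.1] [245.   24.8] 5.31
top (311, 147, 18, 24) [7.591e+02 2.000e-01] [61.8 39.7] -6.73
red@40
top (259, 292, 8, 25) [384.1 142.5] [59.3 16.3] -3.16
top (266, 174, 7, 24) [681.4 128.6] [59.9 15.2] 0.4
copper@10
side (292, 410, 134, 60) [ 489.3 -515.7] [246.8  23.5] 5.69
side (388, 338, 48, 28) [ 651.3 -372.3] [115.2  18.3] 13.54
side (221, 251, 36, 79) [336.2 -99.6] [254.4  58.3] 87.78
side (320, 247, 41, 53) [ 580.7 -110.9] [186.5  44.6] -88.6
side (376, 225, 25, 12) [761.5  10.8] [64.1 47.6] -7.51
red@40
side (94, 91, 18, 40) [-50.  991.9] [424.7  37.2] -80.54
side (101, 70, 10, 12) [ -73.7 1411.6] [168.2  36.9] -82.9
side (435, 0, 205, 271) [2175.8 1309.1] [3723.4  940.1] 58.5
side (315, 0, 6, 66) [1172.6 2152.5] [1704.6   40.7] 73.72
top (246, 197, 41, 98) [533.9 136.1] [246.8  92.1] -2.71
```

View pics/jig.png

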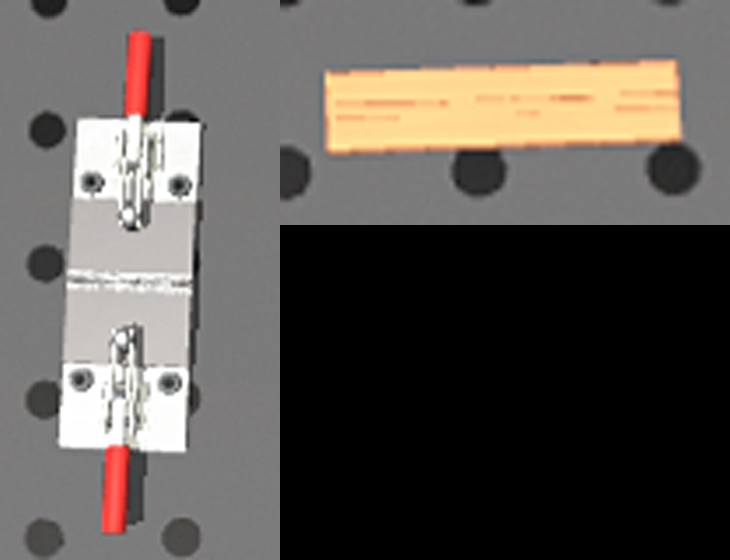

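The crop shows the plate corners (top-left clockwise) at crop pixels (77,119), (201,122), (186,452) and (59,446), and the seam from (66,281) to (191,285). The bar's outline is clean.

```bash
python3 - <<'E'
from h import *
f=lambda L:np.array(L)/3.5+[230-.36,165-.36]
c=cast("top",f([(77,119),(201,122),(186,452),(59,446)]),12)
print(c.round(1),c.mean(0)); 
ang=lambda v:np.degrees(np.arctan2(v[1],v[0]))
print("edges",[ (round(float(np.linalg.norm(c[i]-c[i-1])),1),round(float(ang(c[i]-c[i-1])),2)) for i in range(4)])
s=cast("top",f([(66,281),(191,285)]),18.5);print("seam",s.round(1),ang(s[0]-s[1]))
r=cast("top",f([(140,33),(113,533)]),40);print("handles",r.round(1),ang(r[0]-r[1]),r.mean(0))
z=np.load("side0.npz")['p']
b=cast("side",[[0,0]],0)
cv2.imwrite("pics/sidejig.png",cv2.resize(z[190:300,220:370],None,fx=5,fy=5,interpolation=2))
# screw holes / coupons fits, bar by depth-free edges both cams
for n in("top","side"):
    p=np.load(n+"0.npz")['p'];m=copper(p)
    for zz in(0,10): 
        q=[c for c in cv2.findContours(m.astype(np.uint8),0,1)[0] if cv2.contourArea(c)>400]
        for k in q:
            R=rect(cast(n,k,zz))
            if 170<R[1][0]<192 and 38<R[1][1]<47: print(n,zz,R)
E
```

```text
[[654.1 176.   12. ]
 [650.8  84.6  12. ]
 [409.7  95.3  12. ]
 [414.5 186.7  12. ]] [532.25275446 135.6670542   12.        ]
edges [(239.8, -2.56), (91.5, -92.05), (241.3, 177.46), (91.6, 87.03)]
seam [[533.1 181.8  18.5]
 [529.5  91.3  18.5]] 87.69474819882541
handles [[711.1 127.2  40. ]
 [352.6 144.4  40. ]] -2.7420594820856734 [531.85375915 135.77367227  40.        ]
top 0 (array([ 582.3, -113. ]), array([182.4,  42.9]), -88.45)
top 10 (array([ 580.7, -112.1]), array([181. ,  42.6]), -88.45)
side 0 (array([ 584.5, -100.9]), array([189. ,  45.2]), -88.6)
side 10 (array([ 580.7, -110.9]), array([186.5,  44.6]), -88.6)
```

View pics/sidejig.png

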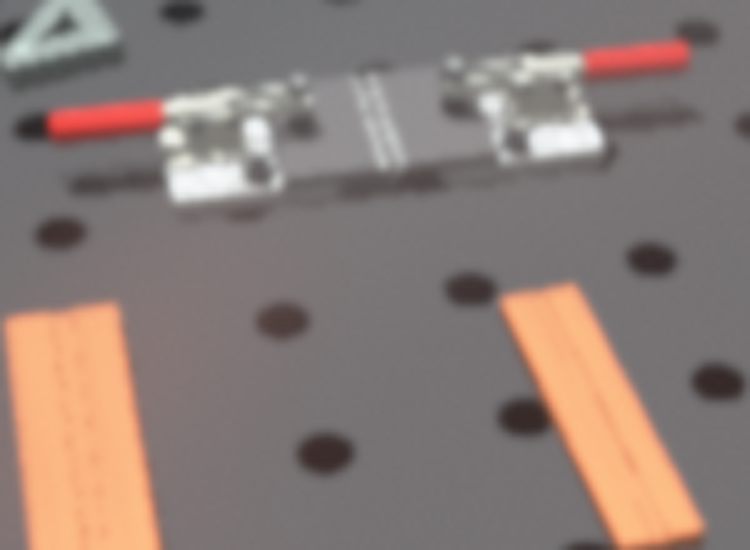

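```bash
cat >> h.py <<'E'
from scipy.spatial.transform import Rotation as Ro
def togo(x,y,z,yaw):
    s=env.state(); R=Ro.from_euler("xyz",s["ee_rot"],degrees=True).as_matrix()
    d=R.T@(np.array([x,y,z])-s["ee_pos"])/1000
    print("t",s["time_s"],"at",s["ee_pos"].round(1),s["ee_rot"].round(2),"F",s["force"].round(1),"w",round(s["gripper_width"],1),"q6",s["qpos"][5].round(1))
    print("togo",d.round(4),"roll",round((s["ee_rot"][2]-yaw+180)%360-180,2))
E
python3 -c "
from h import *
togo(636,-112,214,87.4)"
python3 -m pendant '[{"xyz":[-0.469,0.637,0],"roll":-16.8,"jaw":0},{"xyz":[-0.469,0.637,0],"roll":-16.8,"jaw":0},{"xyz":[-0.469,0.637,0],"roll":-16.8,"jaw":0},{"xyz":[-0.469,0.637,0],"roll":-16.8,"jaw":0},{"xyz":[-0.469,0.637,0],"roll":-16.8,"jaw":0},{"xyz":[-0.469,0.637,0],"roll":-16.8,"jaw":0},{"xyz":[-0.469,0.637,0],"roll":-16.8,"jaw":0},{"xyz":[-0.469,0.637,0],"roll":-16.8,"jaw":0}]'
python3 -c "
from h import *
togo(636,-112,214,87.4)"
```

```text
t 0.1 at [190.9 541.9 213.2] [-1.800e+02  9.000e-02  7.059e+01] F [-0.3  0.1 -0.4] w 91.5 q6 -1.1
togo [-4.688e-01  6.371e-01 -1.000e-04] roll -16.81
time_s: 1.1
ee_pos: [472.2, 128.4, 213.8]
ee_rot: [-180.0, -0.0, 87.4]
force: [0.3, 1.5, 0.3]
gripper_width: 91.1
t 1.1 at [472.2 128.4 213.8] [-1.800e+02 -2.000e-02  8.738e+01] F [0.3 1.5 0.3] w 91.1 q6 -73.5
togo [-0.2326  0.1746 -0.0003] roll -0.02
```

```bash
python3 -m pendant '[{"xyz":[-0.2326,0.1746,0],"roll":0,"jaw":0},{"xyz":[-0.2326,0.1746,0],"roll":0,"jaw":0},{"xyz":[-0.2326,0.1746,0],"roll":0,"jaw":0},{"xyz":[-0.2326,0.1746,0],"roll":0,"jaw":0},{"xyz":[-0.2326,0.1746,0],"roll":0,"jaw":0},{"xyz":[-0.2326,0.1746,0.06],"roll":0,"jaw":0},{"xyz":[-0.2326,0.1746,0.12],"roll":0,"jaw":0},{"xyz":[-0.2326,0.1746,0.15],"roll":0,"jaw":0}]'
python3 -c "
from h import *
togo(636,-112,4.5,87.4)"
```

```text
time_s: 2.1
ee_pos: [632.7, -109.8, 59.7]
ee_rot: [-179.6, -0.1, 87.4]
force: [0.4, -0.8, 0.4]
gripper_width: 90.8
t 2.1 at [ 632.7 -109.8   59.7] [-1.7962e+02 -6.0000e-02  8.7360e+01] F [ 0.4 -0.8  0.4] w 90.8 q6 -98.2
togo [-0.0021  0.0037  0.0551] roll -0.04
```

```bash
python3 -m pendant '[{"xyz":[0,0,0],"roll":0,"jaw":0},{"xyz":[0,0,0.02],"roll":0,"jaw":0},{"xyz":[0,0,0.04],"roll":0,"jaw":0},{"xyz":[0,0,0.05],"roll":0,"jaw":0},{"xyz":[0,0,0.056],"roll":0,"jaw":0},{"xyz":[0,0,0.059],"roll":0,"jaw":0},{"xyz":[0,0,0.059],"roll":0,"jaw":0},{"xyz":[0,0,0.059],"roll":0,"jaw":0}]'
python3 -c "
from h import *
togo(556.75,-112,4.5,87.4)
p,d=env.grab_frame('side');cv2.imwrite('pics/s1.png',cv2.resize(p[150:350,200:450],None,fx=3,fy=3))"
```

```text
time_s: 3.1
ee_pos: [635.6, -110.1, 5.5]
ee_rot: [179.9, 0.0, 87.4]
force: [-0.1, 0.0, -0.2]
gripper_width: 91.1
t 3.1 at [ 635.6 -110.1    5.5] [179.95   0.    87.39] F [-0.1  0.  -0.2] w 91.1 q6 -98.2
togo [-0.0055 -0.0787  0.0009] roll -0.01
```

View pics/s1.png

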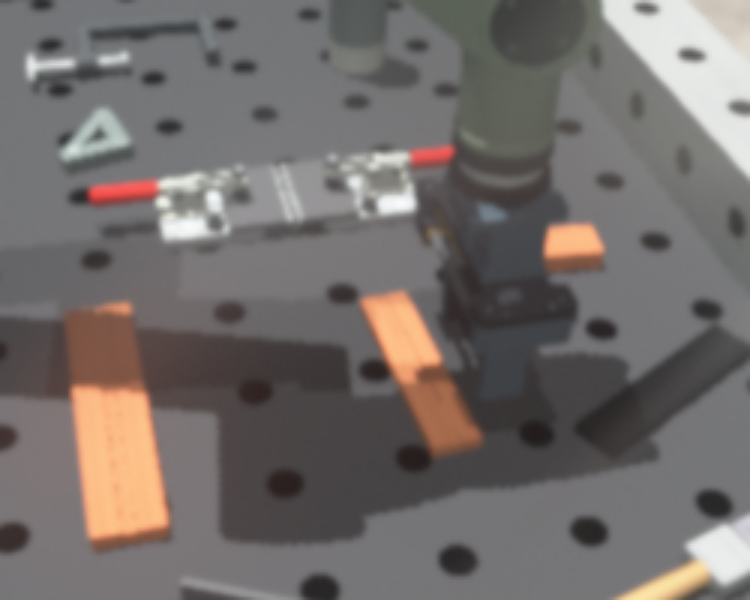

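The side view shows the fingers down beside the far long side of the bar, with the bar unmoved at about (420,370) in the crop. Now the sideways push with the two spread fingers.

```bash
python3 -m pendant '[{"xyz":[0,-0.006,0],"roll":0,"jaw":0},{"xyz":[0,-0.010,0],"roll":0,"jaw":0},{"xyz":[0,-0.014,0],"roll":0,"jaw":0},{"xyz":[0,-0.018,0],"roll":0,"jaw":0},{"xyz":[0,-0.023,0],"roll":0,"jaw":0},{"xyz":[0,-0.028,0],"roll":0,"jaw":0},{"xyz":[0,-0.034,0],"roll":0,"jaw":0},{"xyz":[0,-0.040,0],"roll":0,"jaw":0}]'
python3 -m pendant '[{"xyz":[0,-0.006,0],"roll":0,"jaw":0},{"xyz":[0,-0.012,0],"roll":0,"jaw":0},{"xyz":[0,-0.017,0],"roll":0,"jaw":0},{"xyz":[0,-0.022,0],"roll":0,"jaw":0},{"xyz":[0,-0.026,0],"roll":0,"jaw":0},{"xyz":[0,-0.029,0],"roll":0,"jaw":0},{"xyz":[0,-0.031,0],"roll":0,"jaw":0},{"xyz":[0,-0.031,0],"roll":0,"jaw":0}]'
python3 -c "
from h import *
togo(556.75,-112,4.5,87.4)
for n in('top','side'):
  p,d=env.grab_frame(n);blobs(n,p,copper(p),10)
  cv2.imwrite('pics/'+n+'2.png',cv2.resize(p[150:350,200:450],None,fx=3,fy=3))"
```

```text
time_s: 4.15
ee_pos: [595.3, -108.2, 5.1]
ee_rot: [180.0, -0.0, 87.4]
force: [3.8, 0.1, -0.4]
gripper_width: 91.1
time_s: 5.15
ee_pos: [564.2, -106.8, 5.0]
ee_rot: [-180.0, -0.0, 87.4]
force: [2.5, -0.6, 1.7]
gripper_width: 91.0
t 5.15 at [ 564.2 -106.8    5. ] [-179.98   -0.     87.39] F [ 2.5 -0.6  1.7] w 91.0 q6 -99.3
togo [-0.0055 -0.0072  0.0005] roll -0.01
top (633, 229, 7, 83) [ 459.  -842.4] [220.3  18.4] -4.83
top (513, 214, 22, 95) [ 487.1 -525. ] [245.   24.8] 5.37
top (311, 147, 18, 24) [7.591e+02 2.000e-01] [61.8 39.7] -6.73
side (292, 410, 134, 61) [ 489.3 -515.9] [246.8  23.9] 5.69
side (388, 338, 48, 28) [ 650.9 -372.5] [115.9  18.4] 13.52
side (224, 277, 31, 54) [ 334.3 -148.9] [155.8  58.4] 87.72
side (301, 249, 32, 53) [ 524.2 -105.2] [181.2  44.1] 86.26
side (376, 225, 25, 12) [761.5  10.5] [64.  48.2] -6.96
```

View pics/side2.png

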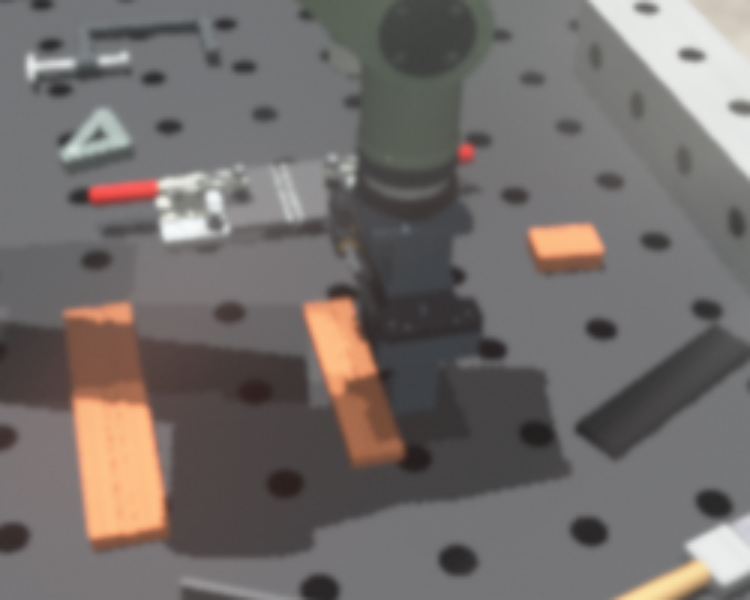

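The bar follows the fingers squarely; its visible corners are at about (305,305) and (403,455) in the crop. I'll back off and check with a clear view.

```bash
python3 -m pendant '[{"xyz":[0,0.01,0],"roll":0,"jaw":0},{"xyz":[0,0.02,-0.02],"roll":0,"jaw":0},{"xyz":[0,0.02,-0.08],"roll":0,"jaw":0.0},{"xyz":[-0.06,0.02,-0.12],"roll":10,"jaw":0.4},{"xyz":[-0.12,0,-0.12],"roll":20,"jaw":0.7},{"xyz":[-0.18,-0.03,-0.12],"roll":30,"jaw":0.78},{"xyz":[-0.19,-0.04,-0.12],"roll":40,"jaw":0.78},{"xyz":[-0.19,-0.04,-0.12],"roll":50,"jaw":0.78}]'
python3 -c "
from h import *
togo(512,-245,5,-2.6)
u=np.array([.0454,.999]);m=np.array([.999,-.0454]);j=np.array([532,135.8])
for n in('top','side'):
  p,d=env.grab_frame(n);blobs(n,p,copper(p),10)
  cv2.imwrite('pics/'+n+'3.png',p)"
```

```text
time_s: 6.25
ee_pos: [513.2, -296.1, 124.0]
ee_rot: [-179.8, 0.1, 36.9]
force: [-0.0, 0.3, 0.7]
gripper_width: 44.3
t 6.25 at [ 513.2 -296.1  124. ] [-1.7976e+02  1.3000e-01  3.6870e+01] F [-0.   0.3  0.7] w 44.3 q6 -67.9
togo [ 0.03   -0.0411  0.1191] roll 39.47
top (386, 314, 27, 22) [ 330.5 -195. ] [65.7 52.3] 89.13
top (523, 259, 12, 50) [ 427.7 -530.8] [125.5  24.4] 5.37
top (328, 238, 71, 19) [ 525.7 -108.1] [179.1  42.4] 87.45
top (633, 229, 7, 83) [ 459.  -842.4] [220.3  18.4] -4.83
top (311, 147, 18, 24) [7.591e+02 2.000e-01] [61.8 39.7] -6.73
side (292, 410, 134, 61) [ 489.3 -515.9] [246.8  23.9] 5.79
side (390, 338, 46, 27) [ 653.1 -372.4] [111.5  17.7] 15.29
side (227, 305, 27, 24) [ 329.6 -187. ] [67.7 51.7] 88.99
side (221, 251, 28, 32) [338.4 -31.9] [118.   58.3] 87.46
side (376, 225, 25, 11) [762.5  11.7] [63.9 44.6] -14.28
```

View pics/top3.png

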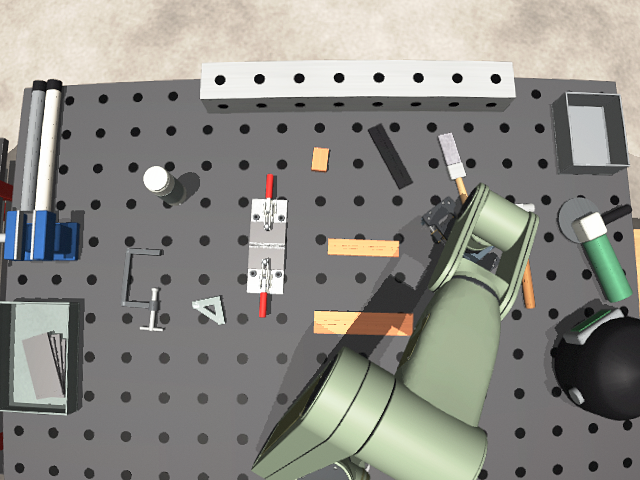

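The clear top view shows the bar at about (363,247), parallel to the seam, with a perpendicular offset of about +4.8 mm still to remove. Nothing else has moved. I'll take that offset out with a slight slant during the end push.

```bash
python3 -m pendant '[{"xyz":[0,0,0],"roll":10,"jaw":0.78},{"xyz":[0,0,0],"roll":20,"jaw":0.78},{"xyz":[0,0,0],"roll":30,"jaw":0.78},{"xyz":[0,0,0],"roll":39.9,"jaw":0.78},{"xyz":[0,0,0],"roll":39.9,"jaw":0.78},{"xyz":[0,0,0],"roll":39.9,"jaw":0.78},{"xyz":[0,0,0],"roll":39.9,"jaw":0.78},{"xyz":[0,0,0],"roll":39.9,"jaw":0.78}]'
python3 -c "
from h import *
togo(519.6,-242,5,-2.6)"
```

```text
time_s: 7.35
ee_pos: [515.7, -294.8, 124.9]
ee_rot: [-180.0, 0.0, -2.5]
force: [-0.7, 0.1, -0.1]
gripper_width: 20.3
t 7.35 at [ 515.7 -294.8  124.9] [-1.7999e+02  1.0000e-02 -2.4500e+00] F [-0.7  0.1 -0.1] w 20.3 q6 -28.4
togo [ 0.0016 -0.0529  0.1199] roll 0.15
```

```bash
python3 -m pendant '[{"xyz":[0.0016,-0.0525,0],"roll":0.15,"jaw":0.78},{"xyz":[0.0016,-0.0525,0.04],"roll":0.15,"jaw":0.78},{"xyz":[0.0016,-0.0525,0.07],"roll":0.15,"jaw":0.78},{"xyz":[0.0016,-0.0525,0.095],"roll":0.15,"jaw":0.78},{"xyz":[0.0016,-0.0525,0.11],"roll":0.15,"jaw":0.78},{"xyz":[0.0016,-0.0525,0.117],"roll":0.15,"jaw":0.78},{"xyz":[0.0016,-0.0525,0.120],"roll":0.15,"jaw":0.78},{"xyz":[0.0016,-0.0525,0.120],"roll":0.15,"jaw":0.78}]'
python3 -c "
from h import *
togo(519.6,-242,5,-2.6)"
```

```text
time_s: 8.35
ee_pos: [520.1, -242.7, 5.5]
ee_rot: [180.0, -0.1, -2.7]
force: [-0.3, -0.3, 0.5]
gripper_width: 19.7
t 8.35 at [ 520.1 -242.7    5.5] [ 1.7998e+02 -6.0000e-02 -2.6600e+00] F [-0.3 -0.3  0.5] w 19.7 q6 -23.5
togo [-0.0005 -0.0007  0.0005] roll -0.06
```

```bash
python3 -m pendant '[{"xyz":[0,-0.008,0],"roll":0,"jaw":0.78},{"xyz":[0,-0.016,0],"roll":0,"jaw":0.78},{"xyz":[0,-0.021,0],"roll":0,"jaw":0.78},{"xyz":[0,-0.025,0],"roll":0,"jaw":0.78},{"xyz":[0,-0.030,0],"roll":0,"jaw":0.78},{"xyz":[-0.0003,-0.036,0],"roll":0,"jaw":0.78},{"xyz":[-0.0007,-0.043,0],"roll":0,"jaw":0.78},{"xyz":[-0.0012,-0.050,0],"roll":0,"jaw":0.78}]'
python3 -m pendant '[{"xyz":[-0.0004,-0.007,0],"roll":0,"jaw":0.78},{"xyz":[-0.0008,-0.014,0],"roll":0,"jaw":0.78},{"xyz":[-0.0013,-0.022,0],"roll":0,"jaw":0.78},{"xyz":[-0.0018,-0.030,0],"roll":0,"jaw":0.78},{"xyz":[-0.0023,-0.038,0],"roll":0,"jaw":0.78},{"xyz":[-0.0028,-0.044,0],"roll":0,"jaw":0.78},{"xyz":[-0.0032,-0.049,0],"roll":0,"jaw":0.78},{"xyz":[-0.0034,-0.051,0],"roll":0,"jaw":0.78}]'
cat >> h.py <<'E'
def where(tag):
    J=np.array([532,135.8]);u=np.array([.0454,.999]);n_=np.array([.999,-.0454])
    for n in("top","side"):
        p,d=env.grab_frame(n); cv2.imwrite(f"pics/{n}{tag}.png",p)
        for c in cv2.findContours(copper(p).astype(np.uint8),0,1)[0]:
            if cv2.contourArea(c)<100: continue
            w=cast(n,c,10)[:,:2]; R=rect(w)
            if abs(R[0][0]-530)<45 and -200<R[0][1]<260:
                s=(w-J)@u; q=(w-J)@n_
                print(n,R,"s",s.min().round(1),s.max().round(1),"perp",q.min().round(1),q.max().round(1))
E
python3 -c "
from h import *
togo(519.6,-242,5,-2.6);where(4)"
```

```text
time_s: 9.35
ee_pos: [521.0, -192.3, 5.0]
ee_rot: [180.0, -0.0, -2.7]
force: [0.6, -3.6, -0.6]
gripper_width: 20.0
time_s: 10.35
ee_pos: [519.8, -141.1, 5.0]
ee_rot: [180.0, -0.0, -2.6]
force: [-0.7, -4.7, 0.5]
gripper_width: 20.2
t 10.35 at [ 519.8 -141.1    5. ] [ 1.80e+02 -1.00e-02 -2.64e+00] F [-0.7 -4.7  0.5] w 20.2 q6 -13.8
togo [ 0.0044  0.1008 -0.    ] roll -0.04
top (array([525.3, -21.8]), array([156.3,  42.3]), 87.26) s -235.9 -79.5 perp -20.8 21.7
```

The bar is centred (perpendicular −20.8 to +21.7 mm) and parallel. The top view puts its front at s ≈ −79, and the TCP position gives the same figure. Now straight in.

```bash
python3 -m pendant '[{"xyz":[0,-0.005,0],"roll":0,"jaw":0.78},{"xyz":[0,-0.012,0],"roll":0,"jaw":0.78},{"xyz":[0,-0.020,0],"roll":0,"jaw":0.78},{"xyz":[0,-0.028,0],"roll":0,"jaw":0.78},{"xyz":[0,-0.036,0],"roll":0,"jaw":0.78},{"xyz":[0,-0.043,0],"roll":0,"jaw":0.78},{"xyz":[0,-0.049,0],"roll":0,"jaw":0.78},{"xyz":[0,-0.055,0],"roll":0,"jaw":0.78}]'
python3 -c "
from h import *
togo(527.1,27.5,5,-2.6);where(5)"
```

```text
time_s: 11.45
ee_pos: [522.3, -86.0, 5.0]
ee_rot: [-180.0, 0.0, -2.7]
force: [-0.3, -4.3, 2.8]
gripper_width: 19.9
t 11.45 at [522.3 -86.    5. ] [-180.      0.     -2.66] F [-0.3 -4.3  2.8] w 19.9 q6 -7.9
togo [-0.0005 -0.1136 -0.    ] roll -0.06
top (array([527.2,  29.5]), array([122.2,  42.2]), 87.48) s -167.5 -45.2 perp -21.1 21.1
```

```bash
python3 -m pendant '[{"xyz":[0,-0.006,0],"roll":0,"jaw":0.78},{"xyz":[0,-0.013,0],"roll":0,"jaw":0.78},{"xyz":[0,-0.020,0],"roll":0,"jaw":0.78},{"xyz":[0,-0.027,0],"roll":0,"jaw":0.78},{"xyz":[0,-0.034,0],"roll":0,"jaw":0.78},{"xyz":[0,-0.041,0],"roll":0,"jaw":0.78},{"xyz":[0,-0.048,0],"roll":0,"jaw":0.78},{"xyz":[0,-0.055,0],"roll":0,"jaw":0.78}]'
python3 -c "
from h import *
togo(527.1,27.5,5,-2.6)"
python3 -m pendant '[{"xyz":[0,-0.007,0],"roll":0,"jaw":0.78},{"xyz":[0,-0.014,0],"roll":0,"jaw":0.78},{"xyz":[0,-0.021,0],"roll":0,"jaw":0.78},{"xyz":[0,-0.028,0],"roll":0,"jaw":0.78},{"xyz":[0,-0.035,0],"roll":0,"jaw":0.78},{"xyz":[0,-0.041,0],"roll":0,"jaw":0.78},{"xyz":[0,-0.046,0],"roll":0,"jaw":0.78},{"xyz":[0,-0.048,0],"roll":0,"jaw":0.78}]'
python3 -c "
from h import *
togo(527.1,27.5,5,-2.6);where(6)"
```

```text
time_s: 12.55
ee_pos: [524.7, -30.9, 4.9]
ee_rot: [-180.0, 0.0, -2.7]
force: [-1.2, -4.4, 0.3]
gripper_width: 20.2
t 12.55 at [524.7 -30.9   4.9] [-1.7999e+02  2.0000e-02 -2.6600e+00] F [-1.2 -4.4  0.3] w 20.2 q6 -2.0
togo [-0.0004 -0.0585 -0.0001] roll -0.06
time_s: 13.55
ee_pos: [527.0, 16.8, 4.9]
ee_rot: [-180.0, 0.0, -2.6]
force: [-0.7, -3.7, -1.2]
gripper_width: 19.9
t 13.55 at [527.   16.8   4.9] [-1.7999e+02  1.0000e-02 -2.6500e+00] F [-0.7 -3.7 -1.2] w 19.9 q6 3.2
togo [-0.0004 -0.0107 -0.0001] roll -0.05
top (array([534.2, 199.4]), array([41.1, 31. ]), -0.42) s 47.4 79.0 perp -21.3 20.4
```

```bash
python3 -m pendant '[{"xyz":[0,-0.002,0],"roll":0,"jaw":0.78},{"xyz":[0,-0.004,0],"roll":0,"jaw":0.78},{"xyz":[0,-0.006,0],"roll":0,"jaw":0.78},{"xyz":[0,-0.008,0],"roll":0,"jaw":0.78},{"xyz":[0,-0.0095,0],"roll":0,"jaw":0.78},{"xyz":[0,-0.0105,0],"roll":0,"jaw":0.78},{"xyz":[0,-0.0105,0],"roll":0,"jaw":0.78},{"xyz":[0,-0.0105,0],"roll":0,"jaw":0.78}]'
python3 -m pendant '[{"xyz":[0,0.008,0],"roll":0,"jaw":0.78},{"xyz":[0,0.02,0],"roll":0,"jaw":0.78},{"xyz":[0,0.06,0],"roll":0,"jaw":0.78},{"xyz":[0,0.12,0],"roll":0,"jaw":0.78},{"xyz":[0,0.18,0],"roll":0,"jaw":0.78},{"xyz":[0,0.19,-0.03],"roll":0,"jaw":0.78},{"xyz":[0,0.19,-0.08],"roll":0,"jaw":0.78},{"xyz":[0,0.19,-0.12],"roll":0,"jaw":0.78}]'
python3 -c "
from h import *
togo(527.1,27.5,5,-2.6);where(7)
p=cv2.imread('pics/top7.png');q=cv2.imread('pics/side7.png')
cv2.imwrite('pics/f7.png',cv2.resize(p[165:325,190:350],None,fx=3.5,fy=3.5,interpolation=2))
cv2.imwrite('pics/f7s.png',cv2.resize(q[180:300,200:380],None,fx=4,fy=4,interpolation=2))"
```

```text
time_s: 14.65
ee_pos: [527.6, 27.2, 4.9]
ee_rot: [-180.0, 0.0, -2.7]
force: [-1.1, -2.0, -1.5]
gripper_width: 20.2
time_s: 15.65
ee_pos: [518.8, -164.0, 126.8]
ee_rot: [-180.0, -0.1, -2.8]
force: [0.3, 0.3, -0.4]
gripper_width: 20.5
t 15.65 at [ 518.8 -164.   126.8] [-1.80e+02 -8.00e-02 -2.76e+00] F [ 0.3  0.3 -0.4] w 20.5 q6 -16.0
togo [-0.0011 -0.1917  0.1218] roll -0.16
top (array([534.2, 204.6]), array([41.2, 41.1]), 89.5) s 47.5 89.1 perp -21.1 20.4
side (array([529.1,  58.8]), array([44.1, 36.3]), -1.12) s -95.3 -58.5 perp -21.5 22.4
```

View pics/f7.png

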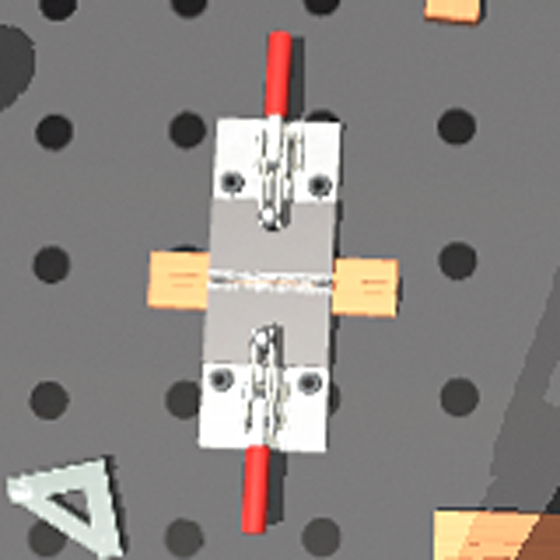

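The crop shows the bar under the seam, sticking out from x≈148 to 208 on the left and from 332 to 398 on the right. I'll work out the end positions in mm.

```bash
python3 - <<'E'
from h import *
J=np.array([532,135.8]);u=np.array([.0454,.999])
p=cv2.imread("pics/top7.png")
h=cv2.cvtColor(p,cv2.COLOR_BGR2HSV)
for r in (244,246,248): print(r,[(c,tuple(int(k) for k in h[r,c])) for c in (228,230,231,232,233,234,300,301,302,303,304,305)])
f=lambda L:np.array(L)/3.5+[190-.36,165-.36]
print("bar ends s",((cast("top",f([(148,281),(397,288)]),10)[:,:2]-J)@u).round(1))
print("coupon edges s",((cast("top",f([(207,250),(204,320),(335,250),(331,320)]),18)[:,:2]-J)@u).round(1))
for m,lab in((h[...,1]>80,"sat"),):
    m=m.copy(); m[:230]=0;m[262:]=0;m[:,:225]=0;m[:,315:]=0
    for c in cv2.findContours(m.astype(np.uint8),0,1)[0]:
        if cv2.contourArea(c)>60:
            s=(cast("top",c,10)[:,:2]-J)@u; print(lab,cv2.boundingRect(c),s.min().round(1),s.max().round(1),h[c[0,0,1],c[0,0,0]])
E
```

```text
244 [(228, (0, 2, 123)), (230, (150, 4, 123)), (231, (113, 8, 124)), (232, (10, 49, 155)), (233, (16, 113, 255)), (234, (20, 107, 255)), (300, (22, 97, 255)), (301, (22, 99, 255)), (302, (24, 96, 255)), (303, (12, 122, 207)), (304, (128, 12, 82)), (305, (120, 2, 125))]
246 [(228, (150, 4, 124)), (230, (135, 4, 123)), (231, (108, 10, 122)), (232, (11, 81, 190)), (233, (18, 108, 255)), (234, (21, 103, 255)), (300, (21, 105, 254)), (301, (22, 99, 255)), (302, (24, 95, 255)), (303, (12, 116, 163)), (304, (108, 21, 60)), (305, (135, 4, 125))]
248 [(228, (0, 2, 123)), (230, (120, 2, 123)), (231, (109, 17, 123)), (232, (12, 108, 232)), (233, (19, 108, 255)), (234, (20, 107, 255)), (300, (21, 102, 254)), (301, (21, 103, 255)), (302, (15, 122, 255)), (303, (9, 119, 116)), (304, (102, 21, 62)), (305, (150, 2, 125))]
bar ends s [ 89.8 -91.9]
coupon edges s [ 46.6  46.  -46.3 -45.7]
sat (285, 238, 19, 18) -92.4 -45.1 [ 12 124  78]
sat (232, 237, 18, 17) 46.1 89.4 [ 13 115 254]
```

View pics/f7s.png

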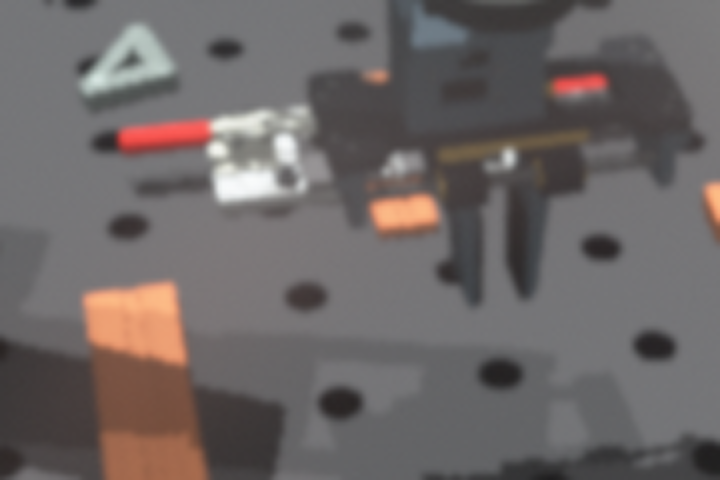

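```bash
python3 -c "
from h import *
env.job_done(); togo(527,27,5,-2.6)"
```

```text
the job is handed in; nothing more can be done
the job is handed in; nothing more can be done
```

The backing bar is under the seam, centred to within about 0.5 mm, and the job is handed in. I used about 16 s of robot time.

- **How it was moved:** I pushed the bar sideways with the spread fingertips until it was square and nearly in line with the seam. A slight slant at the start of the end push took out the last 5 mm, then I pushed it straight in from one end. It was never gripped or lifted, and the contact force read about 5 N or less at every check.
- **Last checks (top view):** the bar's ends are about 90 mm either side of the middle of the seam (+89.8 and −90.5, a length of 180 mm). The coupon edges are at about ±46 mm, so the bar sticks out by about 44 mm at each end. It lies in line with the seam, within about 0.5 mm sideways. The arm was withdrawn and reading no force.
- **Disagreements:**
  - **Right-hand end:** it first read −91.9 and −92.4, because the shaded end face was counted in. Reading only the top edge gave −90.5, by estimate from the pixel values.
  - **Side camera:** its last view was mostly blocked by the gripper. It shows the near end in place (−95, end face included) but could not confirm the far end.
- **Everything else:** the jig and the objects in view looked unmoved in the last pictures. I did not measure each one.

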